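# Screw the stopper into the tea urn

### The job

Close the tea urn with its screw stopper: set the stopper upright in the urn's mouth, turn it gently backwards (counter-clockwise from above) until it drops into the start of the thread, then screw it in clockwise until it is fully home and pressed onto the rim, and let go. Do not force it at any point, and leave the other things on the table where they stand.

Things in the scene. Friction and masses are not known exactly. Their poses are not given: they have to be found in the camera images.
- tea_urn: Squat round steel tea urn, fixed to the table, 128 mm across, two black side handles, small tap at its front (-x); origin under its centre. Open neck on top: 86 mm across outside, 72 mm inside, thread crests 61 mm, open 36 mm deep. Inside is a right-hand thread with four blunt starts 90 degrees apart; where they lie round the mouth differs each time, whatever the urn's yaw.
- urn_mouth (a point): Centre of the urn's mouth at its hard rim, 130 mm above the table, z up the mouth's axis. A stopper set in rests with its lugs on top of the thread, flange 7 to 15 mm above this rim. Turned clockwise there, it jams on a stop rib; turned back (90 degrees at most) it climbs up to 8 mm, then drops suddenly to 4.5 mm above the rim: in the thread start, where a rib stops it going further back.
- seal_ring (a joint): Black rubber sealing ring on the urn's rim, 83 mm across: how far it is pressed down, 0 m (standing 2.5 mm above the hard rim) to 0.0025 m (flush, about 5 N). From the thread start, 45 to 65 degrees clockwise draw the stopper down 4.5 mm, pressing this ring, until the flange meets the hard rim and it turns no further. The thread then holds by itself.
- stopper: Black screw stopper, 150 g, upright on its foot on the table. Origin: centre of the foot, z up its axis. Plug 59 mm across, 28 mm long, foot tapered to 51; four side lugs 5 mm thick, 70 mm across their tips, on its x and y axes 14 mm below the flange. Flange 83 mm across, 9 mm thick. On it a bar grip 54 mm long (x), 14 mm thick (y), 32 mm tall, top 69 mm above the foot.
- stopper_flange (a point): Centre of the underside of the stopper's flange, 28 mm above its foot: it coincides with urn_mouth when the stopper is fully home. Axes as the stopper's. In the thread the stopper turns easily, with less than 0.2 N m and a light push of a few newtons; more than 0.35 N m means that it is tight (flange on the rim) or jammed (flange higher).
- stopper_grip (a point): Middle of the stopper's bar grip, 55 mm above its foot, 27 mm above the flange's underside. Axes as the stopper's: grip it with the fingers closing along y.
- pepper: bystander: glass pepper shaker with steel cap, 43 mm across, 75 mm tall; origin under its centre
- toothpicks: bystander: jar of toothpicks, 46 mm across, 66 mm tall; origin under its centre
- spout: bystander: spare plastic spout, 33 mm across, 48 mm tall; origin under its centre
- brush: bystander: bottle brush lying flat, 235 x 23 x 21 mm; origin under its middle, long along x
- rice_bowl: bystander: white bowl upside down, 89 mm across, 53 mm tall; origin under its centre
- loose_fork: bystander: steel fork lying flat, 177 x 22 x 8 mm; origin under its middle, long along x
- loose_spoon: bystander: white soup spoon lying, 141 x 43 x 34 mm; origin under its middle, long along x

How it is judged:
On the way, in this order (a step that is already met when the one before it is completed fails the run):
1. the stopper stands in the urn's mouth, upright, on top of the thread or just above it (horizontal distance between stopper_flange and urn_mouth below 0.005 m and z of stopper_flange in the frame of urn_mouth between 0.0065 and 0.022 m and angle between stopper's own z axis and vertical below 0.12 rad), for 0.1 s.
2. the stopper has dropped into the thread start, upright (horizontal distance between stopper_flange and urn_mouth below 0.003 m and z of stopper_flange in the frame of urn_mouth between 0.002 and 0.0056 m and angle between stopper's own z axis and vertical below 0.06 rad), for 0.05 s.
At the end, for the whole second after the job is handed in: The stopper is screwed home in the urn: flange centred within 3 mm and less than 1 mm above the hard rim, upright within 0.03 rad, at rest and released (horizontal distance between stopper_flange and urn_mouth below 0.003 m and z of stopper_flange in the frame of urn_mouth below 0.001 m and angle between stopper's own z axis and vertical below 0.03 rad and linear speed of stopper below 0.01 m/s); the robot touches nothing.
It fails at once if the stopper is forced: more than 60 N between it and the urn (contact force between stopper and tea_urn above 60 N).
It fails at once if a bystander is moved by more than 30 mm (distance of any of pepper, toothpicks, spout, brush, rice_bowl, loose_fork, loose_spoon from where it was at the start of the episode above 0.03 m).
It also fails if it takes over 70 s, if anything falls off the work surface, if the arm or the gripper's body presses on something with over 40 N, if the wrist force passes 120 N, or if a joint passes its speed limit or range.

### The arm

A 7-joint arm with a two-finger parallel gripper is mounted at the origin on a cart in front of the work surface, level with it; the furniture and walls round the work are solid. World frame = base frame: x ahead of the robot, y to its left, z up, the work surface at z = 0. Lengths are in m, angles in rad, forces in N, time in s.
With the tool pointing down it reaches from about 0.4 to 0.9 m from the base axis. Payload 5.6 kg.
Tool frame: the origin (TCP) lies at the very end of the fingers, on their centre line; the grasp point (between the pads) lies 19 mm behind it (manip.grip_depth is the distance from the TCP to the grasp point, in m); y points along the fingers, z is the direction in which the jaws open and shut, and the axes are right-handed (so a half turn about y gives the same grasp; the last joint's range is limited). The gripper opens to 92 mm and grips with 3 to 60 N. Pads are 20 mm wide; open, the fingers measure 128 mm over their backs; the gripper's body (75 mm by 189 mm) begins 69 mm behind the grasp point.
Start: joints at [-1.234, 0.468, -0.012, 1.603, 0.006, 1.071, -0.056], TCP at [0.241, 0.604, 0.215] pointing down, gripper open.
Joint ranges: [-2.53, 2.53], [-0.31, 2.02], [-1.57, 1.55], [0.28, 2.44], [-1.29, 4.43], [0.15, 1.84], [-2.92, 2.92]. Speed limits (rad/s): [2.57, 2.57, 3.14, 3.14, 3.14, 3.14, 3.14].

### API

Orientations are given as a unit quaternion [x, y, z, w].
In Python, from workcell import manip, vision, ticket, outline_of, tip_of gives the robot as it stands. Calls block until the motion is done:
- manip.move_pose(position, orientation): joint-space move of the TCP to a pose.
- manip.move_l(position, rot=None, max_speed=0.15): straight line of the TCP; rot=None keeps the orientation; max_speed is the mean speed in m/s.
- manip.move_j(angles): joint-space move.
- manip.let_go() and manip.grasp(): open the fingers fully, or close them until they stop; the grip force is fixed at half the most.
- manip.pause(seconds).
- manip.inverse_kinematics(position, orientation): joint angles nearest the present ones, or None.
- manip.sense(): the state.
- vision.get_image(name): name is "scene" or "top" or "wrist"; returns the picture (384x512x3 uint8, red, green, blue); there is no depth.
- vision.camera_model(name): a dict with "K" (3x3 intrinsics, pixels), "T" (4x4, takes a point from camera to world coordinates). Camera axes: x right, y down, z forward; pixel columns grow to the right and rows downward; lengths in m; the calibration is good to about 2 mm. A picture is of the moment at which its call begins: read the wrist's pose just before it. camera_model takes no time and is no camera call; for the wrist camera it gives the pose at the moment of the call.
A pose or a line that the arm cannot do raises manip.MotionError and nothing moves.
- ticket.finish_job(): hands the job in, once; it reports no verdict.
Trained networks look in the newest picture that a camera, given by its name, has taken for a name from the list of things; names that differ only in an ending like _2 or _b are one class to them, and where a whole thing is asked for, a point or a joint stands for the part that bears it (a point fixed in the world has none). Each returns a list of dicts, best first, with "p" (0 to 1); they miss things now and then, are a little off and sometimes report something else, mostly with a low value. They report only what shows in the picture. A call takes as long as a camera call.
- outline_of(camera, query): "region" (384x512 bool, what is visible of it) and "location" ([column, row] in pixels, amid what is visible of it).
- tip_of(camera, query): "location" ([column, row] in pixels: a listed point, or the origin of a listed thing).
The state is a dict: "time": time; "joint_pos": joint angles; "dq": joint speeds; "effort": joint torques, N m; "position": TCP position; "eef_rot": TCP orientation; "wrist_force": force on the tool from outside, world axes, zero at the start; "moment": the same for the moment, N m; "grip_width": finger opening in m.
Only numpy, scipy, OpenCV 4.12 (cv2) and the standard library are available. Lean on these libraries where they do the work, as an engineer would, in place of code of your own. Each camera call takes 0.05 s, during which the arm holds its last target.

## Working session

There is one attempt and no reset: what is moved stays moved. The work goes in short steps, each a Python script; the robot and the scene stay as the last script left them, time stands still between calls to the robot, and variables do not carry over. Pictures are saved under pics/ and viewed, and the job is handed in when it is done.

```bash
ls; mkdir -p pics; python3 - <<'E'
from workcell import manip, vision, ticket, outline_of, tip_of
import cv2, numpy as np
s=manip.sense(); print(s)
for c in ["scene","top","wrist"]:
    im=vision.get_image(c); cv2.imwrite(f"pics/a_{c}.png",im[:,:,::-1])
    m=vision.camera_model(c); print(c,np.round(m["K"],1).tolist(),np.round(m["T"],3).tolist())
    for q in ["stopper","stopper_flange","stopper_grip","urn_mouth","tea_urn"]:
        print(q,[(np.round(d["location"],1).tolist(),round(d["p"],2)) for d in tip_of(c,q)][:3])
print(manip.sense()["time"])
E
```

```text
pics
{'time': 0.0, 'joint_pos': array([-1.23402413,  0.46841434, -0.01158511,  1.60362878,  0.00599808,
        1.07141478, -0.05630133]), 'dq': array([-2.36358986e-03,  4.37931778e-04, -6.35647953e-04,  7.23569845e-05,
       -3.85668856e-05,  6.60266712e-04, -2.60972799e-04]), 'effort': array([-1.67792305e-04, -5.20587337e+01, -1.25050163e-02, -2.43745530e+01,
       -5.67051012e-02,  1.71646447e-02,  1.86920793e-04]), 'position': array([0.24081501, 0.60310147, 0.21361411]), 'eef_rot': array([ 0.6950342 , -0.13356843,  0.13341703, -0.69374839]), 'wrist_force': array([-0.22152224,  0.24967041, -0.33273935]), 'moment': array([ 0.0203495 ,  0.03490422, -0.02775129]), 'grip_width': 0.09186147835216951}
scene [[388.9, 0.0, 258.4], [0.0, 388.9, 192.6], [0.0, 0.0, 1.0]] [[-0.772, -0.315, 0.552, 0.012], [-0.635, 0.408, -0.656, 0.524], [-0.018, -0.857, -0.515, 0.574], [0.0, 0.0, 0.0, 1.0]]
stopper [([302.0, 206.8], 0.73)]
stopper_flange [([301.3, 199.6], 0.62)]
stopper_grip [([301.0, 188.3], 0.78)]
urn_mouth [([202.2, 214.8], 0.65), ([305.0, 190.7], 0.55)]
tea_urn [([206.2, 262.1], 0.8)]
top [[365.3, 0.0, 258.7], [0.0, 365.3, 191.7], [0.0, 0.0, 1.0]] [[-0.02, -0.985, 0.173, 0.4], [-1.0, 0.022, 0.01, -0.07], [-0.014, -0.173, -0.985, 0.929], [0.0, 0.0, 0.0, 1.0]]
stopper [([320.2, 221.8], 0.82)]
stopper_flange [([323.2, 216.2], 0.89), ([260.7, 236.3], 0.42), ([190.1, 199.8], 0.29)]
stopper_grip [([328.2, 216.1], 0.98), ([283.8, 172.4], 0.71)]
urn_mouth [([191.8, 200.3], 0.67), ([387.3, 220.4], 0.53)]
tea_urn [([199.4, 204.4], 0.62)]
wrist [[324.0, 0.0, 258.9], [0.0, 324.0, 187.5], [0.0, 0.0, 1.0]] [[0.371, 0.902, 0.221, 0.179], [0.929, -0.36, -0.088, 0.628], [0.0, 0.238, -0.971, 0.385], [0.0, 0.0, 0.0, 1.0]]
stopper []
stopper_flange []
stopper_grip []
urn_mouth []
tea_urn []
0.9
```

View pictures.

View pics/a_scene.png

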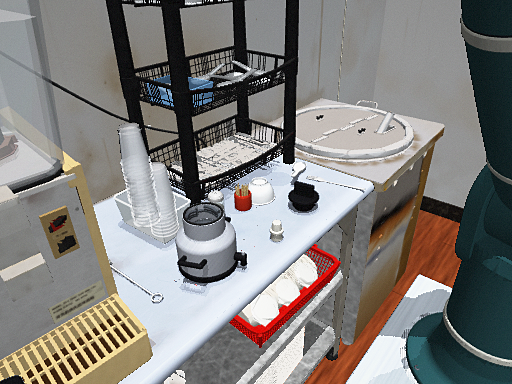

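View pics/a_top.png

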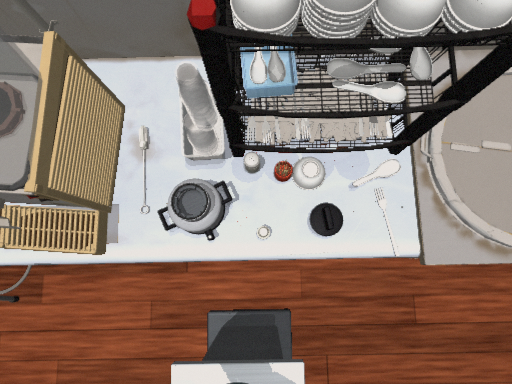

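View pics/a_wrist.png

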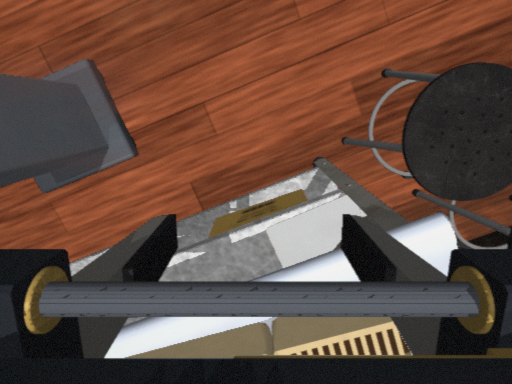

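```bash
cat > h.py <<'E'
from workcell import manip, vision, ticket, outline_of, tip_of
import cv2, numpy as np
from scipy.spatial.transform import Rotation as R
def ray(m,px):
    K,T=np.array(m["K"]),np.array(m["T"])
    d=T[:3,:3]@np.linalg.inv(K)@np.array([px[0],px[1],1.]); return T[:3,3],d
def atz(m,px,z):
    o,d=ray(m,px); return o+d*(z-o[2])/d[2]
def proj(m,P):
    K,T=np.array(m["K"]),np.array(m["T"]); p=T[:3,:3].T@(np.asarray(P)-T[:3,3]); q=K@p; return q[:2]/q[2]
def down(psi):
    # tool y points down; tool z (jaw axis) at angle psi from world x in horizontal plane
    z=np.array([np.cos(psi),np.sin(psi),0]); y=np.array([0,0,-1.]); x=np.cross(y,z)
    return R.from_matrix(np.c_[x,y,z]).as_quat()
def show(n,im,crop=None,k=1):
    if crop: im=im[crop[1]:crop[3],crop[0]:crop[2]]
    cv2.imwrite("pics/"+n+".png",cv2.resize(im[:,:,::-1],None,fx=k,fy=k,interpolation=cv2.INTER_CUBIC))
E
python3 - <<'E'
from h import *
mt,ms=vision.camera_model("top"),vision.camera_model("scene")
print("grip",atz(mt,(328.2,216.1),.055),atz(ms,(301,188.3),.055))
print("flange",atz(mt,(323.2,216.2),.028),atz(ms,(301.3,199.6),.028))
print("stopper",atz(mt,(320.2,221.8),0),atz(ms,(302,206.8),0))
print("mouth",atz(mt,(191.8,200.3),.13),atz(ms,(202.2,214.8),.13))
print("urn",atz(mt,(199.4,204.4),0),atz(ms,(206.2,262.1),0))
im=cv2.imread("pics/a_top.png")[:,:,::-1]; show("b",im,(120,130,420,270),2.6)
s=manip.sense(); Rm=R.from_quat(s["eef_rot"]).as_matrix(); print(Rm.round(3))
for n,px in dict(bowl=(309,172),spout=(264,232),pick=(284,171),pepper=(251,160),rack=(230,150),rack2=(410,150)).items(): print(n,atz(mt,px,.03))
for c in ("top","scene"):
  vision.get_image(c)
  for q in ("stopper","tea_urn","seal_ring"):
    print(c,q,[(d["location"],d["p"],int(d["region"].sum())) for d in outline_of(c,q)][:2])
E
```

```text
grip [ 0.49072834 -0.22562972  0.055     ] [ 0.49332468 -0.22242188  0.055     ]
flange [ 0.49353495 -0.2181296   0.028     ] [ 0.48467053 -0.21285923  0.028     ]
stopper [ 0.48233634 -0.21443036  0.        ] [ 0.48694817 -0.22148759  0.        ]
mouth [0.52459475 0.08747429 0.13      ] [0.52243825 0.09629982 0.13      ]
urn [0.53369345 0.09330425 0.        ] [0.52853331 0.09489264 0.        ]
[[ 0.929  0.     0.371]
 [-0.371  0.     0.929]
 [ 0.    -1.     0.   ]]
bowl [ 0.60564491 -0.18777996  0.03      ]
spout [ 0.4576258  -0.07114875  0.03      ]
pick [ 0.60969044 -0.12500428  0.03      ]
pepper [ 0.64025172 -0.04227117  0.03      ]
rack [0.66783454 0.01090286 0.03      ]
rack2 [ 0.65679817 -0.44568262  0.03      ]
top stopper [([323.4, 221.9], 0.87, 874)]
top tea_urn [([196.9, 203.2], 0.8, 2833), ([307.3, 169.7], 0.48, 831)]
top seal_ring [([178.0, 215.7], 0.49, 113)]
scene stopper [([301.4, 197.2], 0.71, 667)]
scene tea_urn [([206.1, 244.6], 0.65, 4069), ([305.9, 195.9], 0.43, 652)]
scene seal_ring [([197.3, 221.9], 0.53, 220)]
```

View pics/b.png

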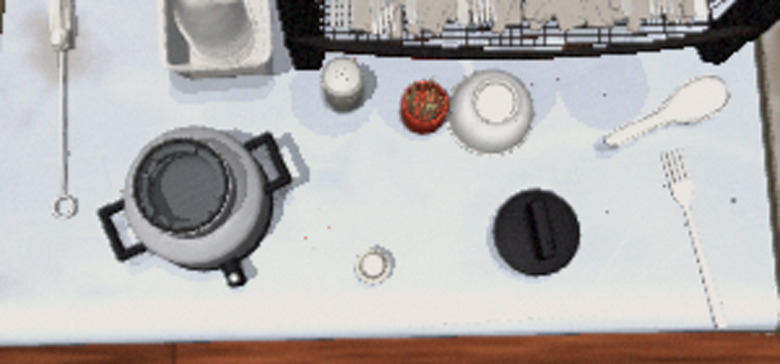

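```bash
python3 - <<'E'
from h import *
psi=np.radians(101); o=down(psi)
for p in [(0.38,0.25,0.30),(0.46,-0.225,0.22),(0.524,0.092,0.3)]:
    for a in (101,101-180,11,-169,56,146):
        q=manip.inverse_kinematics(np.array(p),down(np.radians(a))); print(p,a,None if q is None else np.round(q,2))
manip.move_pose(np.array([0.40,0.25,0.30]),o); print(manip.sense()["time"])
manip.move_pose(np.array([0.455,-0.225,0.22]),o); 
manip.pause(0.2)
m=vision.camera_model("wrist"); im=vision.get_image("wrist"); show("c",im)
np.savez("c.npz",im=im,K=m["K"],T=m["T"])
for q in ["stopper","stopper_flange","stopper_grip"]:
    for d in tip_of("wrist",q)[:2]: print(q,d["location"],d["p"],atz(m,d["location"],dict(stopper=0,stopper_flange=.028,stopper_grip=.055)[q]))
s=manip.sense(); print(s["time"],s["position"],s["wrist_force"],s["moment"])
E
```

```text
(0.38, 0.25, 0.3) 101 [-0.71  0.04  0.06  1.96 -0.    1.14  1.11]
(0.38, 0.25, 0.3) -79 [-1.17  0.02  0.53  1.98 -0.01  1.14 -2.01]
(0.38, 0.25, 0.3) 11 [-0.96  0.03  0.32  1.97 -0.01  1.14 -0.45]
(0.38, 0.25, 0.3) -169 [-0.51  0.05 -0.15  1.94  0.01  1.14  2.67]
(0.38, 0.25, 0.3) 56 [-0.83  0.04  0.18  1.96 -0.01  1.14  0.33]
(0.38, 0.25, 0.3) 146 [-0.61  0.05 -0.05  1.95  0.    1.14  1.89]
(0.46, -0.225, 0.22) 101 [-0.37  0.3   0.92  1.97 -0.28  1.    2.44]
(0.46, -0.225, 0.22) -79 [-0.37  0.3   0.91  1.97 -0.28  1.   -0.7 ]
(0.46, -0.225, 0.22) 11 [-0.34  0.29  0.87  1.97 -0.26  1.    0.85]
(0.46, -0.225, 0.22) -169 [-0.63  0.53  1.37  1.98 -0.58  1.12 -1.96]
(0.46, -0.225, 0.22) 56 [-0.35  0.29  0.89  1.97 -0.27  1.    1.64]
(0.46, -0.225, 0.22) 146 [ 1.26  0.46 -1.1   1.88  0.46  1.08  2.53]
(0.524, 0.092, 0.3) 101 [-0.47  0.18  0.27  1.81 -0.05  1.16  1.58]
(0.524, 0.092, 0.3) -79 [-0.84  0.2   0.71  1.83 -0.14  1.16 -1.47]
(0.524, 0.092, 0.3) 11 [-0.67  0.19  0.5   1.82 -0.1   1.16  0.06]
(0.524, 0.092, 0.3) -169 [-1.28  0.42  1.38  1.84 -0.44  1.24 -2.72]
(0.524, 0.092, 0.3) 56 [-0.58  0.18  0.4   1.81 -0.08  1.16  0.82]
(0.524, 0.092, 0.3) 146 [-0.37  0.18  0.16  1.8  -0.03  1.16  2.34]
2.775
stopper [253.9, 185.8] 0.83 [ 0.48251399 -0.22501838  0.        ]
stopper_flange [253.4, 194.1] 0.69 [ 0.4856592  -0.22458179  0.028     ]
stopper_grip [249.1, 200.2] 0.94 [ 0.48606119 -0.22876732  0.055     ]
4.9417 [ 0.45510368 -0.2247696   0.22005014] [-0.26703179 -1.25233216  0.45682767] [ 0.06523608  0.0734415  -0.02887187]
```

View pics/c.png

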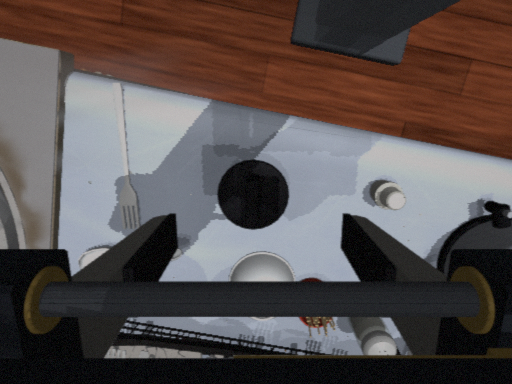

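```bash
python3 - <<'E'
from h import *
d=np.load("c.npz"); im=d["im"]; 
g=np.clip((im.astype(float)/255)**0.45*1.6*255-40,0,255)
c=im[150:240,205:305].astype(float); print(c.min(),np.percentile(c,[5,20,50]))
e=np.clip(c*5,0,255).astype(np.uint8); show("d",e,None,6)
m=dict(K=d["K"],T=d["T"])
g=im.max(2); mask=(g<45).astype(np.uint8); mask[:, :205]=0;mask[:,305:]=0;mask[:150]=0;mask[240:]=0
n,l,st,ce=cv2.connectedComponentsWithStats(mask); i=1+st[1:,4].argmax(); print(st[i],ce[i])
cn=max(cv2.findContours((l==i).astype(np.uint8),0,1)[0],key=len); el=cv2.fitEllipse(cn); print(el, atz(m,el[0],.037))
t=np.array([0.486,-0.225]);
E
```

```text
0.0 [ 7. 16. 93.]
[ 218  160   70   69 3762] [252.5661882  193.80090377]
((252.56661987304688, 193.79965209960938), (67.4927749633789, 69.1463851928711), 101.47479248046875) [ 0.48311044 -0.22587882  0.037     ]
```

View pics/d.png

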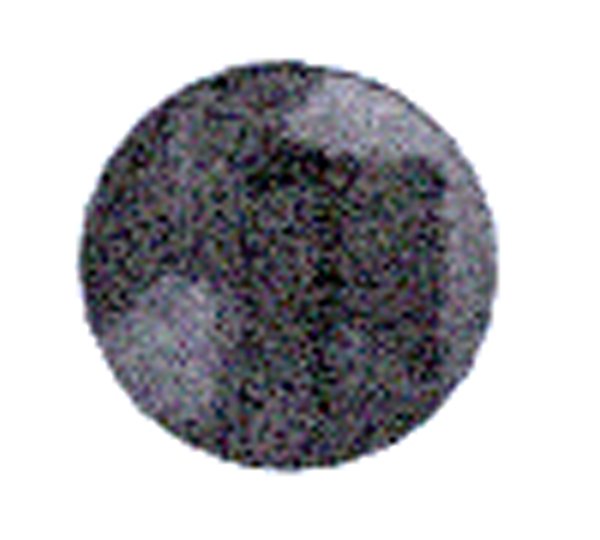

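```bash
python3 - <<'E'
from h import *
from scipy.optimize import least_squares
im=cv2.imread("pics/a_top.png")[:,:,::-1]; mt=vision.camera_model("top")
g=im.max(2); mask=np.zeros(g.shape,np.uint8); mask[195:245,300:352]=(g<70)[195:245,300:352]
n,l,st,ce=cv2.connectedComponentsWithStats(mask); i=1+st[1:,4].argmax(); print(st[i])
cn=max(cv2.findContours((l==i).astype(np.uint8),0,1)[0],key=len); el=cv2.fitEllipse(cn); print(el,atz(mt,el[0],.035))
show("e",im,(295,190,357,250),10)
mb=cv2.resize((l==i).astype(np.uint8)*255,None,fx=10,fy=10)
# expected px of stopper circle
print("proj",[proj(mt,(.485,-.226,z)) for z in (.037,.069)])
# urn mouth circle from top: dark interior; crop
show("f",im,(150,165,250,245),7)
E
```

```text
[310 203  33  33 832]
((326.15252685546875, 219.25259399414062), (31.226072311401367, 32.15657043457031), 134.79994201660156) [ 0.48517161 -0.22379953  0.035     ]
proj [array([327.19700635, 219.22297447]), array([329.51781093, 217.8862597 ])]
```

View pics/e.png

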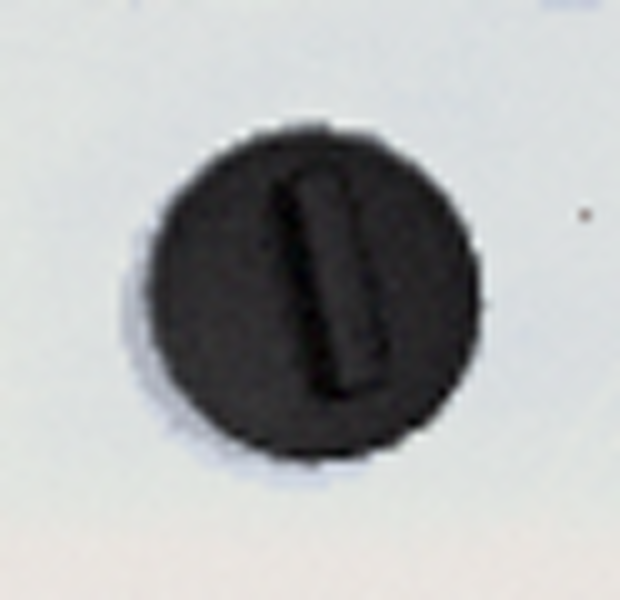

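View pics/f.png

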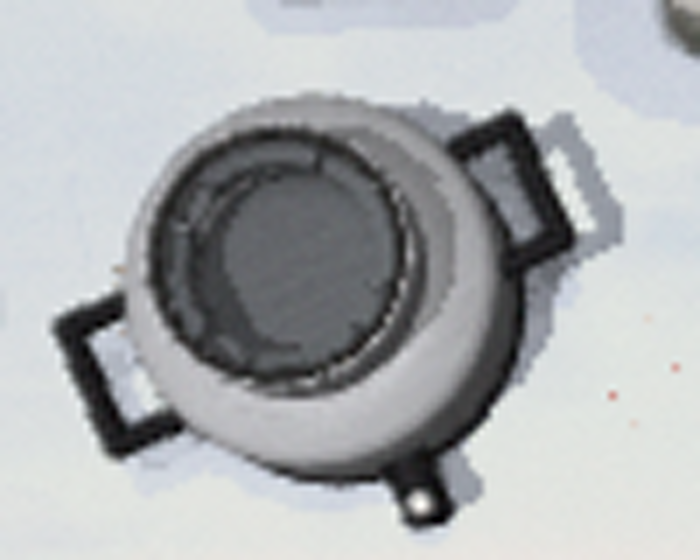

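```bash
python3 - <<'E'
from h import *
mt=vision.camera_model("top"); c=atz(mt,(189.9,201.7),.1325); print(c)
o=down(np.radians(101))
manip.move_pose(np.array([c[0]-0.029,c[1],0.3155]),o); manip.pause(0.2)
m=vision.camera_model("wrist"); im=vision.get_image("wrist"); show("g",im)
np.savez("g.npz",im=im,K=m["K"],T=m["T"])
for q in ["urn_mouth"]:
    for d in tip_of("wrist",q)[:2]: print(q,d["location"],d["p"],atz(m,d["location"],.13))
for d in outline_of("wrist","seal_ring")[:2]:
    r=d["region"]; print(d["location"],d["p"],r.sum(),np.argwhere(r).min(0),np.argwhere(r).max(0)); 
show("g2",np.clip(im[100:280,160:350]*2.0,0,255).astype(np.uint8),None,4)
s=manip.sense(); print(s["time"],s["position"])
E
```

```text
[0.52117133 0.09115362 0.1325    ]
urn_mouth [67.2, 192.1] 0.72 [ 0.55813463 -0.11862165  0.13      ]
urn_mouth [256.2, 199.3] 0.68 [0.52603121 0.0933855  0.13      ]
[250.6, 166.3] 0.6 627 [162 220] [231 292]
6.55 [0.49222491 0.09053824 0.31537886]
```

View pics/g.png

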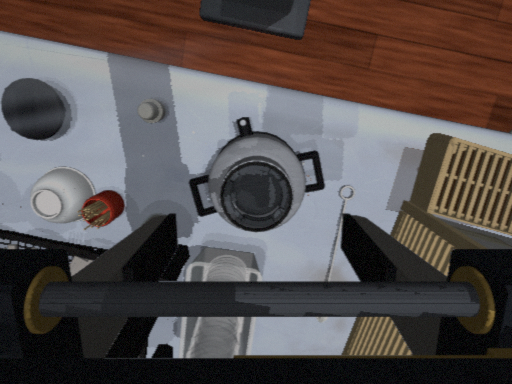

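View pics/g2.png

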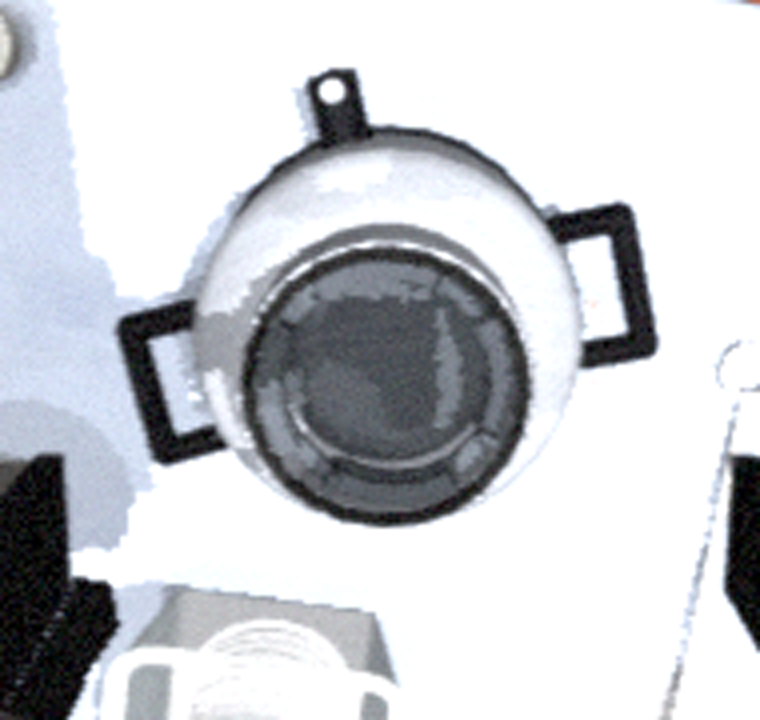

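```bash
python3 - <<'E'
from h import *
d=np.load("g.npz"); im=d["im"]; m=dict(K=d["K"],T=d["T"])
g=im.max(2); w=np.zeros(g.shape,np.uint8); w[150:245,212:302]=1
for t in (25,35,45,55,80):
    mask=((g<t)&(w>0)).astype(np.uint8)
    n,l,st,ce=cv2.connectedComponentsWithStats(mask); i=1+st[1:,4].argmax()
    cn=max(cv2.findContours((l==i).astype(np.uint8),0,1)[0],key=len); h=cv2.convexHull(cn); el=cv2.fitEllipse(h); print(t,st[i],el,atz(m,el[0],.1315))
e=cv2.cvtColor(np.clip(im*2.0,0,255).astype(np.uint8),cv2.COLOR_RGB2BGR)
E
```

```text
25 [232 220  48  11  94] ((255.34959411621094, 218.0565948486328), (23.88888931274414, 47.49034118652344), 92.60844421386719) [0.54783253 0.09654465 0.1315    ]
35 [221 162  71  69 494] ((255.89170837402344, 196.24659729003906), (68.3339614868164, 70.46723937988281), 95.9561767578125) [0.52214945 0.09230511 0.1315    ]
45 [ 220  162   72   69 1643] ((255.94882202148438, 196.32968139648438), (68.79317474365234, 70.9964370727539), 95.5144271850586) [0.52223303 0.0923868  0.1315    ]
55 [ 220  162   73   70 2839] ((255.8543243408203, 196.2605743408203), (69.27843475341797, 71.85478973388672), 97.2577133178711) [0.52217355 0.0922666  0.1315    ]
80 [ 219  156   74   76 4131] ((255.68051147460938, 193.7910614013672), (72.89117431640625, 75.74664306640625), 172.5821075439453) [0.51936907 0.09153441 0.1315    ]
```

```bash
python3 - <<'E'
from h import *
o=down(np.radians(100)); p=np.array([0.484,-0.2255,0])
manip.move_pose(p+[0,0,.12],o); 
manip.move_l(p+[0,0,.0415],max_speed=0.08); 
s=manip.sense(); print(s["time"],s["position"],s["wrist_force"],s["grip_width"])
manip.grasp(); s=manip.sense(); print(s["time"],s["position"],s["wrist_force"],s["moment"],s["grip_width"])
manip.move_l(p+[0,0,.10],max_speed=0.1); manip.pause(.2)
s=manip.sense(); print(s["time"],s["position"],s["wrist_force"],s["moment"],s["grip_width"],s["joint_pos"])
m=vision.camera_model("wrist"); im=vision.get_image("wrist"); show("i",np.clip(im*1.5,0,255).astype(np.uint8))
np.savez("i.npz",im=im,K=m["K"],T=m["T"],p=s["position"],r=s["eef_rot"])
show("i2",np.clip(im[150:384,130:390].astype(float)*4,0,255).astype(np.uint8),None,2.5)
im=vision.get_image("scene"); show("j",im,(220,110,400,260),4)
for q in ["stopper","stopper_flange","stopper_grip"]:
    for d in tip_of("wrist",q)[:2]: print(q,d["location"],d["p"],atz(m,d["location"],dict(stopper=.058,stopper_flange=.086,stopper_grip=.113)[q]))
E
```

```text
9.075 [ 0.4843542  -0.22570012  0.04191212] [-0.20341159  0.98935751 -1.08932261] 0.09172407473962503
10.2333 [ 0.48392357 -0.22550826  0.04143625] [ 0.3109178  -0.0098945  -1.02466337] [ 0.04380333  0.01123731 -0.05636265] 0.013989692461723125
11.1667 [ 0.48354956 -0.22536159  0.09940338] [-0.43199794 -0.58848366 -1.41126625] [ 0.05213939  0.01320215 -0.02637061] 0.014052687275845988 [-0.2635703   0.54068766  0.82142685  2.01837367 -0.54418601  0.8142239
  2.62043793]
stopper [259.3, 211.7] 0.93 [ 0.48532268 -0.22457358  0.058     ]
stopper_flange [259.0, 207.3] 0.19 [ 0.47373467 -0.22684911  0.086     ]
stopper_grip [258.0, 248.4] 0.65 [ 0.48766596 -0.224942    0.113     ]
```

View pics/i2.png

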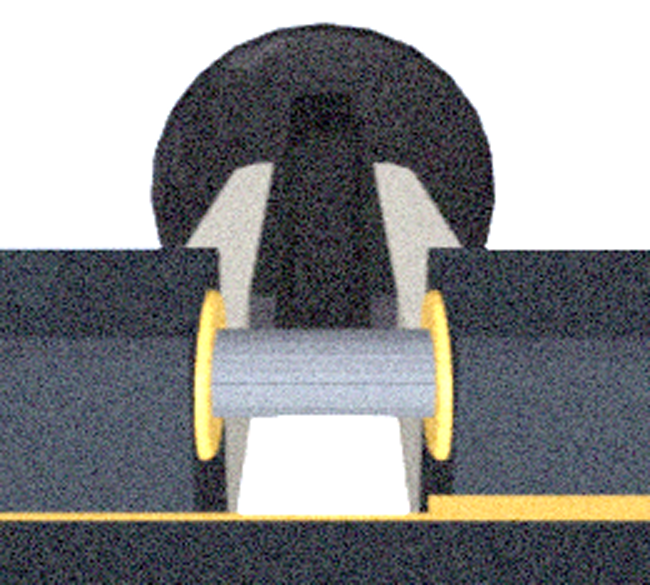

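View pics/j.png

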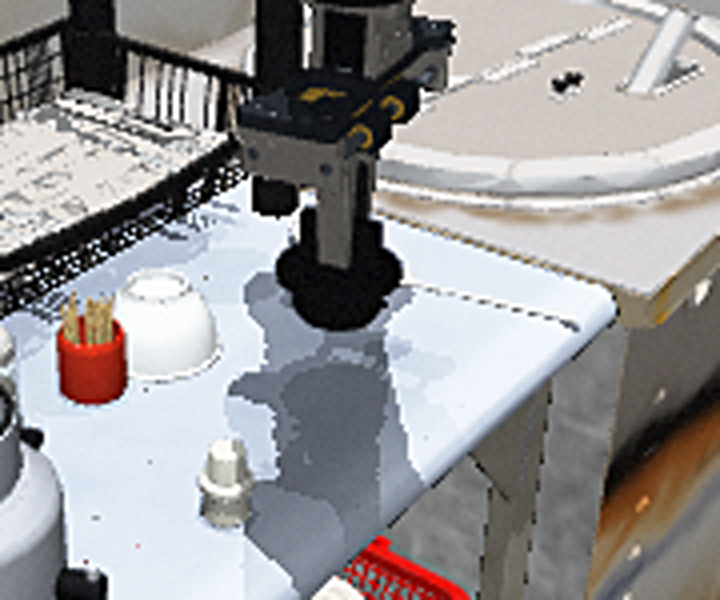

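```bash
cat > fit.py <<'E'
from h import *
from scipy.optimize import least_squares
def fitcyl(m,pts,zs,r,x0):
    th=np.linspace(0,2*np.pi,240,endpoint=False)
    def res(v):
        P=np.array([proj(m,(v[0]+r*np.cos(t),v[1]+r*np.sin(t),z)) for z in zs for t in th]).astype(np.float32)
        h=cv2.convexHull(P)
        return [cv2.pointPolygonTest(h,(float(a),float(b)),True) for a,b in pts]
    s=least_squares(res,x0,diff_step=1e-3,loss="soft_l1"); return s.x,np.sqrt(np.mean(np.square(res(s.x)))),np.mean(res(s.x))
if __name__=="__main__":
    # held
    d=np.load("i.npz"); m=dict(K=d["K"],T=d["T"]); g=d["im"].max(2)
    pts=[]
    for c in range(196,324,3):
        col=g[140:225,c]; k=np.argmax(col<60)
        if 0<k and 140+k<228: pts.append((c,140+k-0.5))
    pts=[p for p in pts if p[1]<235]
    dz=0.0994-0.0414
    x,r,mn=fitcyl(m,pts,(.028+dz,.037+dz),.0415,[.484,-.225]); print("held",x,r,mn,"tcp",d["p"],len(pts)); 
    Rm=R.from_quat(d["r"]).as_matrix(); print("offset in tool axes x,z",Rm.T@np.array([*(x-d["p"][:2]),0]))
    # on the table
    d=np.load("c.npz"); m=dict(K=d["K"],T=d["T"]); g=d["im"].max(2)
    def cont(g,box,t):
        mask=np.zeros(g.shape,np.uint8); mask[box[1]:box[3],box[0]:box[2]]=(g<t)[box[1]:box[3],box[0]:box[2]]
        n,l,st,ce=cv2.connectedComponentsWithStats(mask); i=1+st[1:,4].argmax()
        return max(cv2.findContours((l==i).astype(np.uint8),0,1)[0],key=len)
    print("table",fitcyl(m,cont(g,(205,150,305,240),50)[:,0],(.028,.037),.0415,[.484,-.225]))
    d=np.load("g.npz"); m=dict(K=d["K"],T=d["T"]); g=d["im"].max(2)
    h=cv2.convexHull(cont(g,(212,150,302,245),40))[:,0]
    print("ring",fitcyl(m,h,(.130,.1325,),.0415,[.522,.092]))
E
python3 fit.py
```

```text
held [ 0.48614261 -0.22468269] 0.3694912864141399 0.019640313200258254 tcp [ 0.48354956 -0.22536159  0.09940338] 43
offset in tool axes x,z [ 2.67152925e-03 -3.07589206e-06  2.18466491e-04]
table (array([ 0.48589769, -0.2253517 ]), np.float64(2.2824232683636216), np.float64(2.1559162513881094))
ring (array([0.52393439, 0.09222834]), np.float64(1.3861234676521093), np.float64(1.2695292782935632))
```

```bash
python3 - <<'E'
from h import *
for n in "cgi":
    d=np.load(n+".npz"); T=d["T"]; print(n,T.round(4).tolist())
    m=dict(K=d["K"],T=T)
    c={'c':(.485,-.2255,.037),'g':(.5225,.092,.1325),'i':(.486,-.2247,.095)}[n]
    print(proj(m,np.add(c,(0,.0415,0))),proj(m,np.add(c,(0,-.0415,0))))
    # tip of fingers
    if n=='i': print(proj(m,d["p"]))
E
```

```text
c [[-0.1924, 0.9532, 0.2334, 0.3897], [0.9813, 0.1868, 0.0459, -0.237], [0.0002, 0.2379, -0.9713, 0.3902], [0.0, 0.0, 0.0, 1.0]]
[288.48727122 202.23619573] [216.30050688 188.59097813]
g [[-0.1886, 0.954, 0.2331, 0.4266], [0.982, 0.1833, 0.0445, 0.0775], [-0.0002, 0.2373, -0.9714, 0.4855], [0.0, 0.0, 0.0, 1.0]]
[291.47695477 203.37913384] [219.27907951 190.00299594]
i [[-0.1737, 0.9569, 0.2329, 0.4178], [0.9848, 0.1687, 0.0415, -0.2369], [0.0004, 0.2366, -0.9716, 0.2697], [0.0, 0.0, 0.0, 1.0]]
[329.47524126 244.34137341] [187.18100467 220.80861028]
[258.5885687  231.37111837]
```

```bash
python3 - <<'E'
from fit import *
d=np.load("i.npz"); m=dict(K=d["K"],T=d["T"]); g=d["im"].max(2)
pts=[]
for c in range(196,324,2):
    col=g[140:240,c]; k=np.argmax(col<60)
    if 0<k and 140+k<228: pts.append((c,140+k-0.5))
for r_ in range(190,228,3):
    row=g[r_]; a=np.argmax(row[150:260]<60)+150; b=330-np.argmax(row[330:250:-1]<60)
    pts+=[(a-.5,r_),(b+.5,r_)] if r_<225 else []
print(pts[-14:])
for r in (.0385,.0395,.040,.0405,.041,.0415,.042):
    x,e,mn=fitcyl(m,pts,(.086,.095),r,[.484,-.225]); print(r,x,e,mn)
# same for table & ring with pixel-edge contours
def cont(g,box,t):
    mask=np.zeros(g.shape,np.uint8); mask[box[1]:box[3],box[0]:box[2]]=(g<t)[box[1]:box[3],box[0]:box[2]]
    n,l,st,ce=cv2.connectedComponentsWithStats(mask); i=1+st[1:,4].argmax()
    return max(cv2.findContours((l==i).astype(np.uint8),0,1)[0],key=len)
for n,box,zs,x0,t in (("c",(205,150,305,240),(.028,.037),[.484,-.225],50),("g",(212,150,302,245),(.130,.1325),[.522,.092],40)):
    d=np.load(n+".npz"); m=dict(K=d["K"],T=d["T"]); g=d["im"].max(2)
    h=cv2.convexHull(cont(g,box,t))[:,0]
    for r in (.0385,.0395,.0405,.0415): print(n,r,fitcyl(m,h,zs,r-.0006,x0))
E
```

```text
[(np.float64(193.5), 205), (np.float64(324.5), 205), (np.float64(192.5), 208), (np.float64(325.5), 208), (np.float64(191.5), 211), (np.float64(326.5), 211), (np.float64(190.5), 214), (np.float64(326.5), 214), (np.float64(190.5), 217), (np.float64(326.5), 217), (np.float64(190.5), 220), (np.float64(327.5), 220), (np.float64(190.5), 223), (np.float64(327.5), 223)]
0.0385 [ 0.48265775 -0.22528336] 1.077319437571307 -0.4024082982589775
0.0395 [ 0.48384397 -0.2250869 ] 0.6185098411500739 -0.0989726497836248
0.04 [ 0.48444771 -0.22496137] 0.5642734957967285 0.023482620646975302
0.0405 [ 0.48504565 -0.22483457] 0.6718313958438181 0.14608028004614934
0.041 [ 0.4856381  -0.22471337] 0.8759910548751538 0.26986244946077753
0.0415 [ 0.4862263  -0.22459587] 1.1204268103467918 0.39363146013591704
0.042 [ 0.48680828 -0.22448571] 1.3797194998619353 0.5207194221175685
c 0.0385 (array([ 0.48454387, -0.22607927]), np.float64(1.3114747750570341), np.float64(-1.2591021716757238))
c 0.0395 (array([ 0.48471305, -0.22571795]), np.float64(0.4825117089039237), np.float64(-0.4175636082213016))
c 0.0405 (array([ 0.48476414, -0.22559174]), np.float64(0.49776791642228796), np.float64(0.4377167943335059))
c 0.0415 (array([ 0.48495896, -0.22526105]), np.float64(1.3234606654692012), np.float64(1.2775470048486786))
g 0.0385 (array([0.52203045, 0.09302394]), np.float64(1.805605778258252), np.float64(-1.6706527016482486))
g 0.0395 (array([0.52271753, 0.09269208]), np.float64(0.9126554284017182), np.float64(-0.8662386347500936))
g 0.0405 (array([0.5230742 , 0.09257068]), np.float64(0.19649471206824204), np.float64(-0.030503645700922392))
g 0.0415 (array([0.52346797, 0.0924178 ]), np.float64(0.8534568663446523), np.float64(0.7987333391546473))
```

```bash
cat >> h.py <<'E'
M=np.array([0.5230,0.0926]); 
def tx(psi): return np.array([np.sin(psi),-np.cos(psi)])
def tcp(psi,z,off=np.zeros(2),k=0.0009): 
    xy=M-k*tx(psi)+off; return np.array([xy[0],xy[1],z])
def F(n=3,dt=0.03):
    a=[];b=[]
    for i in range(n):
        s=manip.sense(); a.append(s["wrist_force"]); b.append(s["moment"]); 
        if i<n-1: manip.pause(dt)
    return np.mean(a,0),np.mean(b,0),s
E
python3 - <<'E'
from h import *
for a in (0,30,60,90,120,140): 
    q=manip.inverse_kinematics(tcp(np.radians(a),.155),down(np.radians(a))); print(a,None if q is None else np.round(q,2))
manip.move_l(np.array([0.484,-0.2255,.22]),max_speed=.2)
a=np.radians(30)
manip.move_pose(tcp(a,.22),down(a)); print(manip.sense()["time"],manip.sense()["joint_pos"].round(2))
manip.move_l(tcp(a,.178),max_speed=.1); manip.pause(.2)
f,mo,s=F(5); print(s["time"],s["position"],f,mo); np.savez("base.npz",f=f,m=mo)
im=vision.get_image("scene"); show("k",im,(140,130,300,310),4)
im=vision.get_image("top"); show("k2",im,(140,140,260,240),6)
m=vision.camera_model("wrist"); im=vision.get_image("wrist"); show("k3",np.clip(im*2.,0,255).astype(np.uint8))
E
```

```text
0 [-1.18  0.74  1.35  2.   -0.82  1.11  0.53]
30 [-1.13  0.62  1.22  2.   -0.7   1.02  0.95]
60 [-1.06  0.54  1.09  2.   -0.59  0.96  1.37]
90 [-0.99  0.48  0.96  1.99 -0.49  0.92  1.8 ]
120 [-0.9   0.43  0.84  1.99 -0.41  0.9   2.25]
140 [-0.84  0.41  0.76  1.99 -0.36  0.88  2.55]
13.65 [-1.17  0.48  1.23  1.94 -0.52  1.09  0.8 ]
14.55 [0.52275499 0.09352402 0.17833627] [-0.03647371  0.07815327 -1.8497339 ] [-0.05777635  0.01636861 -0.0193847 ]
```

View pics/k.png

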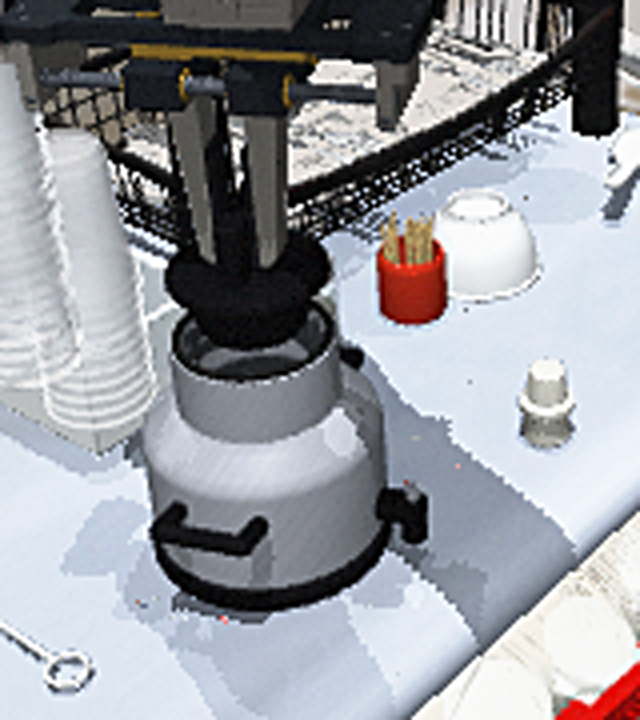

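View pics/k3.png

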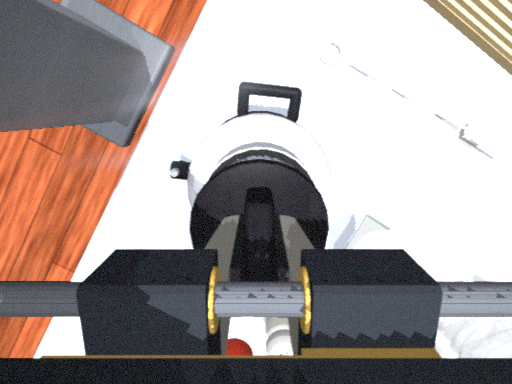

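```bash
python3 - <<'E'
from h import *
b=np.load("base.npz"); a=np.radians(30); z=.178; off=np.zeros(2)
while z>.148:
    z-=.002
    manip.move_l(tcp(a,z,off),max_speed=.06)
    f,mo,s=F(2); d=f-b["f"]; dm=mo-b["m"]
    print(round(s["time"],2),round(z,4),(s["position"]*1e3).round(1),d.round(1),dm.round(2))
    if np.linalg.norm(d[:2])>2: off+=np.clip(d[:2]*0.0003,-.001,.001)
    if d[2]>4 or np.linalg.norm(d)>12: break
print(off)
E
```

```text
14.98 0.176 [522.4  93.4 175.9] [-0.2  0.7 -0.1] [ 0.01 -0.03  0.03]
15.27 0.174 [522.5  93.4 173.9] [-0.4 -1.6 -0. ] [0.03 0.   0.04]
15.55 0.172 [522.5  93.4 171.9] [ 0.1 -0.4  0.4] [-0.05 -0.    0.01]
15.83 0.17 [522.5  93.4 169.9] [ 0.1  0.1 -0.7] [-0.04  0.02  0.02]
16.12 0.168 [522.5  93.4 167.9] [-0.4 -0.2 -0.3] [ 0.01 -0.02  0.01]
16.4 0.166 [522.5  93.4 165.9] [-0.5 -0.2  0.3] [ 0.02 -0.01  0.02]
16.68 0.164 [522.5  93.4 163.9] [-0.1  0.3  0.4] [0.01 0.01 0.05]
16.97 0.162 [522.5  93.4 161.9] [-0.1 -0.1 -0.1] [ 0.09 -0.    0.05]
17.25 0.16 [522.6  93.5 160. ] [ 0.7  0.6 -0.6] [ 0.14 -0.1   0.04]
17.53 0.158 [522.5  93.5 157.9] [ 0.7  1.  -0.2] [ 0.3  -0.13  0.06]
17.82 0.156 [522.8  93.5 156.3] [-0.1  1.4  4.8] [0.38 0.19 0.02]
[0. 0.]
```

```bash
cat > turn.py <<'E'
from h import *
import json,sys
b=np.load("base.npz")
def meas(n=2):
    f,mo,s=F(n,.02); return f-b["f"],mo-b["m"],s
def load(): return json.load(open("st.json"))
def save(**k): json.dump(k,open("st.json","w"))
E
python3 - <<'E'
from turn import *
psi=30.; z=.1562; off=np.zeros(2); 
for i in range(14):
    psi+=3
    manip.move_l(tcp(np.radians(psi),z,off),down(np.radians(psi)),max_speed=.06)
    d,dm,s=meas()
    print(round(s["time"],2),psi,round(z*1e3,2),(s["position"]*1e3).round(1),d.round(1),dm.round(2))
    if d[2]>25 or abs(dm[2])>.35: print("STOP"); break
    z+=float(np.clip((d[2]-5)/12e3,-.0015,.0015))
    off+=np.clip(d[:2]*5e-5,-.0003,.0003)
    if s["position"][2]<.151: break
save(psi=psi,z=z,off=off.tolist())
E
```

```text
18.08 33.0 156.2 [522.9  93.4 156.7] [-0.7  1.4  7.9] [0.31 0.33 0.07]
18.35 36.0 156.44 [522.9  93.4 157. ] [-0.9  1.4  9.2] [0.23 0.38 0.05]
18.62 39.0 156.8 [522.8  93.4 157.4] [-0.2  1.1  8.8] [0.17 0.38 0.05]
18.88 42.0 157.12 [522.9  93.4 157.7] [-1.   1.   7.8] [0.21 0.24 0.11]
19.15 45.0 157.35 [522.5  93.4 157.8] [-1.8  0.8  8.8] [0.18 0.3  0.18]
19.42 48.0 157.66 [522.2  93.5 157.5] [-0.2  0.7  2.3] [ 0.25 -0.11  0.12]
19.68 51.0 157.44 [521.8  93.3 157.1] [-0.2  0.3 -0.1] [ 0.12 -0.11  0.02]
19.95 54.0 157.01 [521.8  93.3 156.8] [ 0.2 -0.3  0.5] [0.06 0.04 0.  ]
20.22 57.0 156.63 [521.9  93.4 156.6] [ 0.5 -0.3  0.2] [ 0.06 -0.08  0.02]
20.48 60.0 156.23 [522.   93.3 156.2] [-0.4  0.5  0.3] [ 0.03 -0.01  0.02]
20.75 63.0 155.84 [522.   93.3 155.9] [-0.2  0.7  0.3] [ 0.07 -0.02  0.04]
21.02 66.0 155.45 [521.9  93.3 155.5] [0.1 0.2 0.4] [ 0.07  0.04 -0.02]
21.28 69.0 155.06 [522.   93.3 155.7] [-2.1  0.8  9.1] [ 0.12  0.72 -0.22]
21.55 72.0 155.41 [522.7  93.2 156.2] [-0.5 -0.3  8.3] [-0.    0.17  0.15]
```

```bash
python3 - <<'E'
from turn import *
st=load(); psi=st["psi"]; off=np.array(st["off"]); print(off)
z=.158
manip.move_l(tcp(np.radians(psi),z,off),max_speed=.06)
psi=57.
manip.move_l(tcp(np.radians(psi),z,off),down(np.radians(psi)),max_speed=.06)
d,dm,s=meas(); print(round(s["time"],2),psi,(s["position"]*1e3).round(1),d.round(1),dm.round(2))
while z>.1475:
    z-=.001 if z>.1565 else .0007
    manip.move_l(tcp(np.radians(psi),z,off),max_speed=.06)
    d,dm,s=meas(1)
    print(round(s["time"],2),psi,round(z*1e3,2),(s["position"]*1e3).round(1),d.round(1),dm.round(2))
    if d[2]>6 or abs(dm[2])>.3: break
save(psi=psi,z=z,off=off.tolist())
E
```

```text
[-0.0003581   0.00039982]
22.23 57.0 [521.7  93.6 157.7] [-0.3  0.7  0.1] [ 0.06 -0.02  0.04]
22.48 57.0 157.0 [521.8  93.5 157. ] [-0.1  0.2  0.5] [ 0.01 -0.05  0.02]
22.73 57.0 156.0 [521.9  93.4 156. ] [-0.1  0.   0.2] [ 0.07 -0.04 -0.02]
22.98 57.0 155.3 [521.9  93.5 155.3] [-0.2  1.2 -0.5] [0.07 0.02 0.07]
23.23 57.0 154.6 [521.8  93.5 154.6] [ 0.2 -0.6  0.2] [ 0.09 -0.01  0.05]
23.48 57.0 153.9 [521.8  93.5 153.8] [-0. -0.  0.] [ 0.02 -0.03  0.02]
23.73 57.0 153.2 [521.8  93.5 153.2] [-0.  -0.6 -0.5] [0.04 0.03 0.  ]
23.98 57.0 152.5 [521.8  93.5 152.4] [ 0.7  0.4 -0.1] [ 0.03 -0.03  0.02]
24.23 57.0 151.8 [521.8  93.5 151.8] [ 0.1 -1.6 -0.6] [ 0.04 -0.03 -0.02]
24.48 57.0 151.1 [521.8  93.5 151. ] [ 0.7 -0.7  0.8] [0.04 0.   0.03]
24.73 57.0 150.4 [521.9  93.5 150.4] [-0.  -0.1 -0.6] [-0.01 -0.01 -0.01]
24.98 57.0 149.7 [521.9  93.5 149.7] [-0.6  0.7  0.9] [ 0.   -0.01  0.07]
25.23 57.0 149.0 [521.9  93.5 148.9] [-0.  -0.2 -1. ] [ 0.03 -0.02  0.03]
25.48 57.0 148.3 [521.9  93.5 148.3] [-1.  -0.1 -0. ] [ 0.06 -0.04  0.07]
25.73 57.0 147.6 [522.   93.5 147.8] [-0.1 -0.2  3. ] [0.06 0.06 0.02]
25.98 57.0 146.9 [522.1  93.5 147.6] [-2.2 -0.4  8.4] [ 0.01  0.6  -0.01]
```

```bash
python3 - <<'E'
from turn import *
st=load(); psi=st["psi"]; off=np.array(st["off"]); z=.1473
for i in range(24):
    psi-=3; z-=.00015
    manip.move_l(tcp(np.radians(psi),z,off),down(np.radians(psi)),max_speed=.06)
    d,dm,s=meas()
    print(round(s["time"],2),psi,round(z*1e3,2),(s["position"]*1e3).round(1),d.round(1),dm.round(2),round(s["grip_width"]*1e3,2))
    if d[2]>20 or d[2]<-15 or abs(dm[2])>.35: print("STOP"); break
    z+=float(np.clip((d[2]-4)/12e3,-.0006,.0006))
    off+=np.clip(d[:2]*5e-5,-.0002,.0002)
save(psi=psi,z=z,off=off.tolist())
E
```

```text
26.24 54.0 147.15 [522.4  93.5 147.6] [-0.9  0.1  7.2] [ 0.1   0.17 -0.13] 13.82
26.51 51.0 147.27 [522.4  93.6 147.6] [-0.2  0.7  6.7] [ 0.02 -0.01 -0.11] 13.85
26.77 48.0 147.34 [522.3  93.7 147.6] [ 0.3 -0.4  6.7] [ 0.09 -0.04 -0.1 ] 13.64
27.04 45.0 147.42 [522.3  93.7 147.6] [0.6 0.1 6.5] [ 0.1  -0.02 -0.11] 13.76
27.31 42.0 147.48 [522.1  93.7 147.4] [ 0.2 -0.5  4.5] [ 0.   -0.03 -0.08] 13.79
27.57 39.0 147.37 [521.9  93.8 147.1] [ 1.2 -0.   2.8] [ 0.15 -0.17 -0.01] 13.91
27.84 36.0 147.12 [522.   93.9 146.9] [0.3 0.7 0.4] [ 0.17 -0.13  0.02] 13.98
28.11 33.0 146.67 [522.   93.9 146.5] [0.8 0.6 0.7] [ 0.16 -0.12  0.01] 13.61
28.38 30.0 146.25 [522.2  93.9 146.1] [0.3 0.8 0.8] [ 0.16 -0.05  0.01] 13.84
28.64 27.0 145.83 [522.3  93.9 145.8] [0.5 0.3 0.1] [ 0.11 -0.09 -0.01] 13.63
28.91 24.0 145.35 [522.4  93.9 145.4] [ 0.5 -0.6  0.4] [ 0.16 -0.08 -0.06] 14.13
29.18 21.0 144.91 [522.6  93.8 145. ] [0.4 0.  1.5] [ 0.07 -0.06 -0.02] 13.92
29.44 18.0 144.55 [522.7  93.9 144.7] [0.4 0.  2.3] [ 0.14 -0.11 -0.03] 13.51
29.71 15.0 144.25 [522.9  94.  144.4] [1.4 0.7 2.9] [ 0.18 -0.17 -0.03] 13.71
29.98 12.0 144.02 [523.   94.  144.1] [1.3 0.4 3.1] [ 0.15 -0.2  -0.04] 13.93
30.24 9.0 143.79 [523.1  94.1 143.9] [1.8 0.7 4.1] [ 0.15 -0.27 -0.03] 13.88
30.51 6.0 143.65 [523.2  94.1 143.8] [2.1 0.7 4.3] [ 0.14 -0.3  -0.04] 13.88
30.77 3.0 143.52 [523.2  94.2 143.6] [1.5 0.8 3.8] [ 0.23 -0.28 -0.06] 14.06
31.04 0.0 143.36 [523.3  94.2 143.4] [0.7 1.3 5.4] [ 0.21 -0.18 -0.07] 13.52
31.31 -3.0 143.32 [523.6  94.3 143.4] [1.6 1.1 4.8] [ 0.25 -0.39  0.2 ] 13.78
31.57 -6.0 143.23 [523.7  94.3 143.4] [1.5 1.  6.8] [ 0.16 -0.33  0.77] 14.25
STOP
```

```bash
python3 - <<'E'
from turn import *
st=load(); psi=-4.0; off=np.array(st["off"]); z=.1434
manip.move_l(tcp(np.radians(psi),z,off),down(np.radians(psi)),max_speed=.06)
d,dm,s=meas(); print(s["time"],(s["position"]*1e3).round(1),d.round(1),dm.round(2))
manip.let_go(); manip.pause(.2)
d,dm,s=meas(); print(s["time"],(s["position"]*1e3).round(1),d.round(1),dm.round(2),s["grip_width"])
p=s["position"].copy(); p[2]=.24; manip.move_l(p,max_speed=.1)
manip.move_l(p-[.0,-0.06,-.04],max_speed=.15); manip.pause(.2)
im=vision.get_image("scene"); show("l",im,(140,130,300,310),4)
im=vision.get_image("top"); show("l2",im,(140,140,260,240),6)
m=vision.camera_model("wrist"); im=vision.get_image("wrist"); show("l3",np.clip(im*2.,0,255).astype(np.uint8))
for c in ("scene","top"):
  for q in ["stopper_flange","stopper_grip"]:
    mm=vision.camera_model(c)
    for e in tip_of(c,q)[:1]: print(c,q,e["location"],e["p"],atz(mm,e["location"],dict(stopper_flange=.13,stopper_grip=.157)[q]))
print(manip.sense()["time"])
E
```

```text
31.8417 [523.7  94.4 143.4] [3.4 1.1 3. ] [ 0.25 -0.67  0.33]
33.2667 [523.5  94.3 143.4] [-0.2 -0.3  1.5] [-0.01  0.04  0.03] 0.09144493031412589
scene stopper_flange [202.2, 214.4] 0.87 [0.52349853 0.09529437 0.13      ]
scene stopper_grip [198.6, 203.3] 0.92 [0.52703162 0.09838096 0.157     ]
top stopper_flange [184.5, 200.0] 0.77 [0.52562737 0.1037137  0.13      ]
top stopper_grip [376.3, 175.7] 0.35 [ 0.56513705 -0.31524514  0.157     ]
35.5667
```

View pics/l.png

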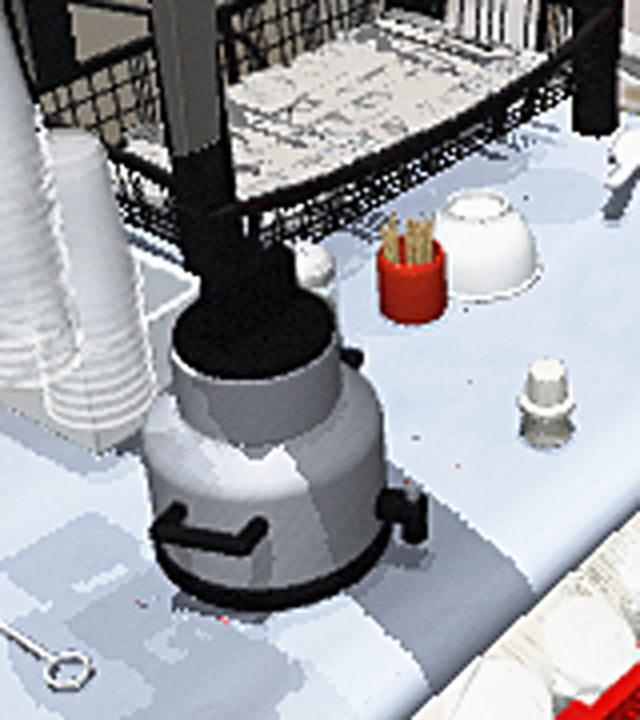

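View pics/l3.png

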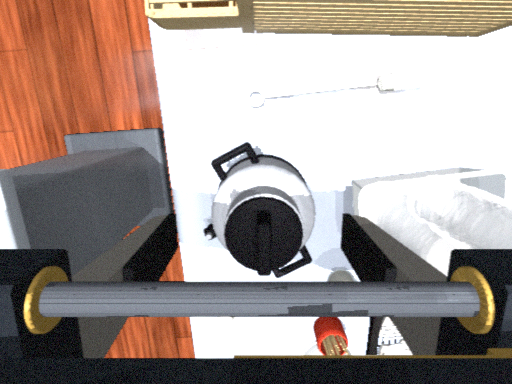

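```bash
python3 - <<'E'
from h import *
s=manip.sense(); print(s["time"],s["position"],s["wrist_force"],np.abs(s["dq"]).max())
ticket.finish_job()
E
```

```text
35.5667 [0.52349194 0.1541759  0.27999063] [ 0.31318031  0.68225446 -0.12884609] 0.0029864709387353123
the job is handed in; nothing more can be done
```

The stopper is in the urn, screwed in until tight, released, and the job was handed in at about 35.6 s with the arm clear. `finish_job()` reports no verdict, so the result rests on my own checks.

- **Setting in:** I gripped the stopper by its bar and lowered it into the mouth. It rested with the flange about 13 mm above the rim.
- **Turning back:** Turning counter-clockwise, it climbed slightly and then came free after about 18°. I turned on about 24° too far, until it rode up on the next obstacle at 8–9 N. I lifted it slightly, turned back into the free zone and lowered it. It settled in the thread start with the flange about 4.3 mm above the rim.
- **Screwing in:** I turned it clockwise about 63°, the first 12–15° of that without any descent, until the flange was within about 0.3 mm of the rim. The torque then rose to 0.77 N m at the end of travel. That is above the 0.35 N m the task gives for tight; I stopped at that step.

**Last checks:**
- The highest push I measured between turning steps was about 9 N.
- The scene picture shows the flange flat on the rim with no visible gap.
- The bystanders visible in the pictures stand where they were; I did not measure them.
- The scene network puts the flange within about 3 mm of the mouth centre I measured.
- The top camera network put the flange about 11 mm off in y, and its grip reading was clearly wrong. I did not view that top picture, and the arm was over the urn at the time. I set these readings aside in favour of the arm's position and the other pictures.

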